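# Seal a lunch box in the toggle lid press

### The job

The lunch box in the lid press has its lid only resting on the rim. Push the T-handle over centre to its stop so that the clamp bar comes down and presses the lid fully home, then push the handle all the way back so that the bar stands up clear and the box can be taken out. Press the lid with the clamp, not with the hand, leave the sealed box upright in its nest, and do not disturb the two cups and the strainer.

Things in the scene. Friction and masses are not known exactly. Their poses are not given: they have to be found in the camera images.
- lid_press: Fixed lid press: plywood base 255 x 200 mm, 15 mm thick (x -190 to +65, y -100 to +100 mm), with two steel cheeks 58 mm long, 47 mm apart over all, 130 mm high. Origin at shelf height below the middle of the cheeks; x runs level from the nest to the side where the open handle leans; y is parallel to the hinges; z up.
- hinge (a point): Middle of the handle's hinge line, which runs along the press's y: at x = +16 mm, z = 120 mm in the press's frame.
- clamp_handle (a joint): T-handle angle, rad. 0 = open stop: it leans 60 degrees from vertical to the press's +x. Grows as it swings up and over to -x; dead centre 1.15; closed stop 1.25 (12 degrees past vertical, bar locked). Stays where it is left; a push of up to about 10 N on the grip moves it everywhere (most at the open stop, 1 to 4 N later, lid pressing included).
- grip (a point): Centre of the T-handle's cross grip: rubber bar, 18 mm diameter, 96 mm long, parallel to the hinge and 140 mm from it, on the end of a 12 mm steel rod that joins its middle. 190 mm above the shelf when open, about 257 mm when closed (260 at most).
- foot (a point): Centre of the underside of the rubber foot (30 mm wide) near the end of the steel clamp bar. The bar is 18 mm wide, hinged between the cheeks at x = -5, z = 111 mm of the press, reaches 120 mm out and is driven by the handle through a toggle: it stands up at about 68 degrees when open, lies level to -x with the foot on the lid when closed.
- lunch_box: Clear plastic lunch box, 104 x 144 mm (x, y), 60 mm high, loose, about 0.25 to 0.5 kg, standing on the base board between low bamboo stops (6 mm play each way). Origin at the centre of its underside. Its grey snap lid is 112 x 152 mm, with its top 72 mm above the box's underside when loose, 66 mm when fully home.
- snap_lid (a joint): How far the lid has been pressed down, m: 0 = resting loose, 0.006 = fully home. It stays where it is pushed; it takes about 8 N to move.
- nest (a point): Centre of the nest, on top of the base board: 108 mm from the press's origin towards its -x, 15 mm above the shelf.
- cup_a: Green ceramic cup, 80 mm across, 85 mm high, loose. Origin at the centre of its underside. Leave alone.
- cup_b: A second green cup like the first, loose. Leave alone.
- strainer: Stainless steel strainer bowl, 136 mm across, 55 mm high, loose, with a handle reaching 190 mm from its centre along its own -y. Origin at the centre of its underside. Leave alone.
Things that resemble listed ones, but are neither listed nor needed, are in the scene too. Of the things like the lunch_box, leave any that is turquoise; of the rest the smaller one is meant.

How it is judged:
On the way:
1. the handle is past dead centre (over 1.19 rad) and the clamp has pressed the lid home (over 4.5 mm) (value of joint clamp_handle above 1.19 rad and value of joint snap_lid above 0.0045 m), for 0.2 s.
At the end, for the whole second after the job is handed in: The handle is back within 0.15 rad of its open stop, the lid is pressed down by more than 4.5 of its 6 mm, and the box stands still and upright (within 0.06 rad) in the nest, within 12 mm of its centre (value of joint clamp_handle below 0.15 rad and value of joint snap_lid above 0.0045 m and distance between lunch_box and nest below 0.012 m and angle between lunch_box's own z axis and vertical below 0.06 rad and linear speed of lunch_box below 0.02 m/s); the robot touches nothing.
It fails at once if the hand or arm presses on the lunch box or its lid (over 4 N) (contact force between any of the fingers, the arm and lunch_box above 4 N).
It fails at once if a cup or the strainer is moved by more than 25 mm (distance of any of cup_a, cup_b, strainer from where it was at the start of the episode above 0.025 m).
It also fails if it takes over 48 s, if anything falls off the work surface, if the arm or the gripper's body presses on something with over 40 N, if the wrist force passes 120 N, or if a joint passes its speed limit or range.

### The arm

A 7-joint arm with a two-finger parallel gripper is mounted at the origin on the work surface. World frame = base frame: x ahead of the robot, y to its left, z up, the work surface at z = 0. Lengths are in m, angles in rad, forces in N, time in s.
With the tool pointing down it reaches from about 0.35 to 0.9 m from the base axis. Payload 8.1 kg.
Tool frame: the origin (TCP) lies at the very end of the fingers, on their centre line; the grasp point (between the pads) lies 19 mm behind it; z points along the fingers, y is the line along which they close (so a half turn about z gives the same grasp; the last joint's range is limited). The gripper opens to 92 mm and grips with 3 to 60 N. Pads are 19 mm wide; open, the fingers measure 130 mm over their backs; the gripper's body (75 mm by 190 mm) begins 47 mm behind the grasp point.
Start: joints at [1.004, 0.434, 0.025, 1.573, -0.012, 1.134, -0.075], TCP at [0.28, -0.559, 0.227] pointing down, gripper open.
Joint ranges: [-2.62, 2.62], [-0.44, 2.09], [-1.27, 1.32], [0.08, 2.57], [-1.32, 4.46], [0.12, 2], [-2.74, 2.74]. Speed limits (rad/s): [2.22, 2.22, 3.01, 3.01, 3.14, 3.14, 3.14].

### API

Orientations are given as a rotation vector (axis times angle).
In Python, from cell import readout, cams, job gives the robot as it stands.
- The arm moves only by the tool drive_tool, never from a script. Its argument "commands" is a list of rows, each a list of 3 entries, a list of its own where there are three numbers: the turn, a rotation vector about the tool's x, y, z in rad, then the shift along the tool's x, y, z in cm, then the gripper's target within -1 to 1 (fully open at 1, half-way at 0, shut at -1). A call has 1 to 20 rows; each row is the pose to reach, as a shift and turn from the pose commanded when the call began, along the tool's axes at that moment; what a row does not reach only later rows make up. A row lasts 1/12 s, in which the tool goes at most 41.7 mm and 7.16 degrees, less where a joint would pass 70% of its speed; a pose out of reach is approached as far as the arm can. A call with a gripper value outside its range is refused whole. The fingers move at their own pace and stop on an object; "newtons" is the grip in N (left out, the last holds). Time passes only in rows, so rows that repeat a pose let the fingers close. It gives the time, the measured TCP pose, the force, the opening and the grip force at its end, in the units of the state.
- readout.observe(): the state, without advancing time (a new reading comes with each control period).
- cams.get_image(name): name is "scene" or "top" or "wrist"; returns the picture (420x560x3 uint8, blue, green, red); there is no depth.
- cams.camera_info(name): a dict with "camera_matrix" (3x3 intrinsics, pixels), "k1" (the pictures are not rectified: a ray, as slopes to the right and down, at radius r is drawn at 1 + k1 r^2 times it, then the intrinsics apply), "R" (3x3) and "t" (3): a world point X has camera coordinates R X + t. Camera axes: x right, y down, z forward; pixel columns grow to the right and rows downward; lengths in m; the calibration is good to about 2 mm. A picture is of the moment at which its call begins: read the wrist's pose just before it. camera_info takes no time and is no camera call; for the wrist camera it gives the pose at the moment of the call.
- job.sign_off(): hands the job in; it is judged then, once.
The state is a dict: "clock": time; "joints": joint angles; "dq": joint speeds; "joint_efforts": joint torques, N m; "position": TCP position; "ee_rot": TCP orientation; "force": force on the tool from outside, world axes, zero at the start; "ft_torque": the same for the moment, N m; "width": opening from 0.0 (shut) to 1.0 (fully open); "gripper_force": force on a finger pad.
Only numpy, scipy, OpenCV 4.12 (cv2) and the standard library are available. Lean on these libraries where they do the work, as an engineer would, in place of code of your own. Each camera call takes 0.05 s, during which the arm holds its last target. There are 200 camera calls.

## Working session

There is one attempt and no reset: what is moved stays moved. The work goes in short steps, Python scripts to look and compute and a tool call to move; the robot and the scene stay as the last step left them, time stands still between calls to the robot, and variables do not carry over. Pictures are saved under pics/ and viewed, at most 10 in all, crops included, and the job is handed in when it is done.

Besides the shell and the picture viewer there is one more tool, called after "Call:" as name([rows], argument=value, ...), one row to a line, values as JSON. drive_tool: Moves the arm, as the interface text tells. Its arguments: {"type":"object","properties":{"commands":{"type":"array"},"newtons":{"type":"number"}},"required":["commands"]}

```bash
mkdir -p pics; python3 - <<'E'
from cell import readout,cams
import cv2,numpy as np
o=readout.observe()
for k,v in o.items(): print(k,np.round(v,3))
for n in ("scene","top"):
    cv2.imwrite(f"pics/{n}0.png",cams.get_image(n)); i=cams.camera_info(n); print(n,i)
E
```

```text
clock 0.0
joints [ 1.004  0.435  0.025  1.574 -0.012  1.134 -0.075]
dq [-0.     0.    -0.     0.001  0.     0.001 -0.001]
joint_efforts [-0.0000e+00 -6.6785e+01  9.8500e-01 -3.1446e+01 -6.1000e-02  4.3000e-02
  0.0000e+00]
position [ 0.279 -0.559  0.226]
ee_rot [-3.056e+00 -7.220e-01  1.000e-03]
force [ 0.458 -1.126 -0.525]
ft_torque [-0.053  0.074  0.055]
gripper_force 0.0
width 1.001
scene {'camera_matrix': array([[519.93812893,   0.        , 275.34149299],
       [  0.        , 519.93812893, 208.5560994 ],
       [  0.        ,   0.        ,   1.        ]]), 'k1': 0.053841013869598255, 'R': array([[-0.14147876,  0.98988275, -0.01076577],
       [ 0.76414013,  0.10228787, -0.63688857],
       [-0.62934381, -0.09833276, -0.77088069]]), 't': array([ 0.06860868, -0.25601456,  2.07838998])}
top {'camera_matrix': array([[418.93948399,   0.        , 276.7579202 ],
       [  0.        , 418.93948399, 213.34711245],
       [  0.        ,   0.        ,   1.        ]]), 'k1': 0.006442248830159079, 'R': array([[ 0.02684592, -0.99939037,  0.02231995],
       [-0.99379738, -0.02909281, -0.10733306],
       [ 0.10791697, -0.01930005, -0.99397255]]), 't': array([-0.05463258,  0.460099  ,  1.24504006])}
```

View pics/scene0.png

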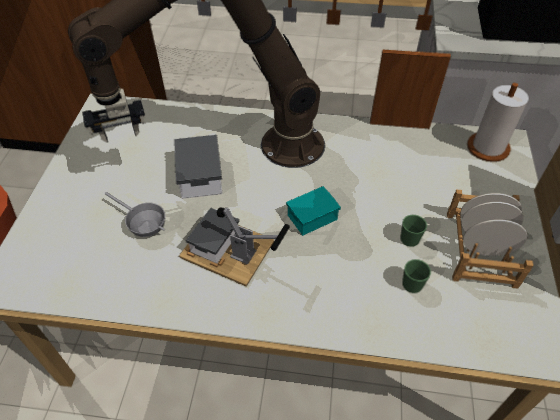

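View pics/top0.png

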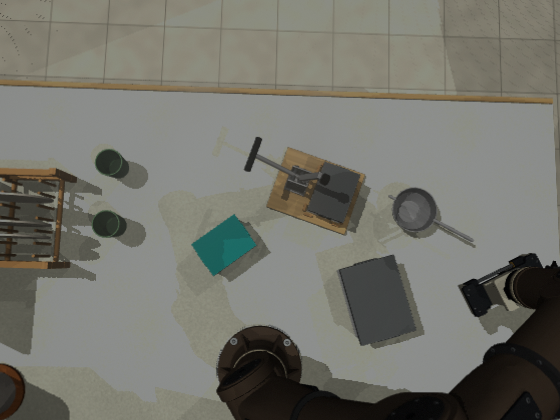

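The pictures show the press with its handle towards world +y. The grip is near (253,155) in top and (281,237) in scene. The board spans about (288,148)-(366,172)-(347,234)-(267,208) in top. The turquoise box, the large grey box, the cups and the strainer stand apart from it.

```bash
cat >h.py <<'E'
import cv2,numpy as np
from cell import cams,readout
def ray(n,uv,info=None):
    i=info or cams.camera_info(n);K=i["camera_matrix"];k=i["k1"]
    p=cv2.undistortPoints(np.float64([[uv]]),K,np.float64([k,0,0,0]))[0,0]
    R=i["R"];return -R.T@i["t"],R.T@np.r_[p,1]
def plane(n,uv,z,info=None):
    c,d=ray(n,uv,info);return c+d*(z-c[2])/d[2]
def tri(*nu):
    A=np.zeros((3,3));b=np.zeros(3)
    L=[ray(*x) for x in nu]
    for c,d in L:
        d=d/np.linalg.norm(d);P=np.eye(3)-np.outer(d,d);A+=P;b+=P@c
    X=np.linalg.solve(A,b)
    return X,[np.linalg.norm(np.cross(X-c,d/np.linalg.norm(d))) for c,d in L]
def proj(n,X,info=None):
    i=info or cams.camera_info(n);R=i["R"]
    return cv2.projectPoints(np.float64([X]),cv2.Rodrigues(R)[0],i["t"],i["camera_matrix"],np.float64([i["k1"],0,0,0]))[0][0,0]
E
python3 - <<'E'
from h import *
C={}
for n,(x0,y0,x1,y1) in dict(top=(238,128,266,180),scene=(268,218,294,256)).items():
    im=cv2.imread(f"pics/{n}0.png");m=np.zeros(im.shape[:2],np.uint8)
    m[y0:y1,x0:x1]=(im[y0:y1,x0:x1].max(2)<60)*255
    cn=max(cv2.findContours(m,0,2)[0],key=cv2.contourArea);r=cv2.minAreaRect(cn)
    b=cv2.boxPoints(r);e=[(b[i]+b[(i+1)%4])/2 for i in range(4)]
    L=[np.linalg.norm(e[0]-e[2]),np.linalg.norm(e[1]-e[3])]
    ends=(e[0],e[2]) if L[0]>L[1] else (e[1],e[3])
    ends=sorted(ends,key=lambda p:p[1]);C[n]=(np.float64(r[0]),ends);print(n,r,ends)
G,err=tri(("top",C["top"][0]),("scene",C["scene"][0]));print("grip",G,err)
E=[]
for i in(0,1):
    X,er=tri(("top",C["top"][1][i]),("scene",C["scene"][1][i]));E.append(X);print(X,er)
E=[plane("top",p,.19) for p in C["top"][1]];print("ends@.19",E,np.linalg.norm(E[0]-E[1]))
im=cv2.imread("pics/top0.png");h=cv2.cvtColor(im,cv2.COLOR_BGR2HSV)
m=cv2.inRange(h,(5,70,60),(25,255,255));m[:140]=0;m[240:]=0;m[:,:260]=0;m[:,372:]=0
m=cv2.morphologyEx(m,cv2.MORPH_OPEN,np.ones((3,3)))
p=cv2.findNonZero(m);r=cv2.minAreaRect(p);B=[plane("top",q,.015) for q in cv2.boxPoints(r)]
print("board",np.round(B,4),[np.linalg.norm(B[i]-B[i-1]) for i in range(4)],np.mean(B,0))
E
```

```text
top ((252.90435791015625, 153.84304809570312), (6.158086776733398, 35.11076736450195), 20.772254943847656) [array([259.13043, 137.4288 ], dtype=float32), array([246.67827, 170.2573 ], dtype=float32)]
scene ((279.4319763183594, 236.6483917236328), (6.113811016082764, 29.475858688354492), 31.759479522705078) [array([287.18936, 224.11725], dtype=float32), array([271.6746 , 249.17953], dtype=float32)]
grip [0.60096145 0.030216   0.19252247] [np.float64(0.0007598312832743253), np.float64(0.0007598312832743421)]
[0.61898278 0.03375619 0.27762289] [np.float64(0.022065154872751336), np.float64(0.022065154872751364)]
[0.5800046  0.02668988 0.09987481] [np.float64(0.02344752877770599), np.float64(0.02344752877770598)]
ends@.19 [array([0.6472624, 0.0143507, 0.19     ]), array([0.55656978, 0.04465317, 0.19      ])] 0.09562109017842482
board [[ 0.4839 -0.0077  0.015 ]
 [ 0.6729 -0.0696  0.015 ]
 [ 0.5906 -0.3145  0.015 ]
 [ 0.4036 -0.2487  0.015 ]] [np.float64(0.2540613881672149), np.float64(0.19889877497936354), np.float64(0.25828712999575), np.float64(0.1982533516616458)] [ 0.53774433 -0.1601319   0.015     ]
```

```bash
cat >>h.py <<'E'
from scipy.spatial.transform import Rotation as Ro
px=np.array([.318,.948,0]);px/=np.linalg.norm(px);py=np.cross([0,0,1],px)
H=np.array([.5627,-.0857,.120])
def grip(th,off=.027,r=.14): f=np.pi/3-th;return H+r*(np.sin(f)*px+np.array([0,0,np.cos(f)]))+off*py
def rel(X,Rt=None):
    o=readout.observe();R=Ro.from_rotvec(o["ee_rot"])
    s=R.inv().apply(np.array(X)-o["position"])*100
    t=(R.inv()*Ro.from_matrix(Rt)).as_rotvec() if Rt is not None else None
    return np.round(s,2),None if t is None else np.round(t,3)
def down(s): z=np.array([0,0,-1.]);y=s*px;return np.c_[np.cross(y,z),y,z]
E
python3 - <<'E'
from h import *
print(Ro.from_rotvec(readout.observe()["ee_rot"]).as_matrix().round(3))
g=grip(0)-[0,0,.019];print(g)
for s in(1,-1):
    print(s,rel(g+[0,0,.16],down(s)),rel([.279,-.559,.33]))
E
```

```text
[[ 0.894  0.447 -0.001]
 [ 0.447 -0.894  0.001]
 [-0.    -0.001 -1.   ]]
[0.57566057 0.03783552 0.171     ]
1 (array([ 53.18, -40.1 , -10.45]), array([-1.000e-03, -2.000e-03, -2.354e+00])) (array([-5.00e-02,  1.00e-02, -1.04e+01]), None)
-1 (array([ 53.18, -40.1 , -10.45]), array([-0.001,  0.001,  0.787])) (array([-5.00e-02,  1.00e-02, -1.04e+01]), None)
```

Call:
drive_tool([
  [[0,0,0],[0,0,-4],1],
  [[0,0,0],[0,0,-8],1],
  [[0,0,0],[0,0,-10.5],1],
  [[0,0,0.05],[3.5,-2.7,-10.5],1],
  [[0,0,0.1],[7,-5.3,-10.5],1],
  [[0,0,0.15],[10.5,-8,-10.5],1],
  [[0,0,0.2],[14,-10.6,-10.5],1],
  [[0,0,0.25],[17.5,-13.2,-10.5],1],
  [[0,0,0.3],[21,-15.8,-10.5],1],
  [[0,0,0.35],[24.5,-18.5,-10.5],1],
  [[0,0,0.4],[28,-21,-10.5],1],
  [[0,0,0.45],[31.5,-23.7,-10.5],1],
  [[0,0,0.5],[35,-26.4,-10.5],1],
  [[0,0,0.55],[38.5,-29,-10.5],1],
  [[0,0,0.6],[42,-31.7,-10.5],1],
  [[0,0,0.66],[45.5,-34.3,-10.5],1],
  [[0,0,0.72],[49,-37,-10.5],1],
  [[0,0,0.787],[52,-39.2,-10.5],1],
  [[0,0,0.787],[53.2,-40.1,-10.5],1],
  [[0,0,0.787],[53.2,-40.1,-10.5],1],
])

```text
clock: 1.77
position: [0.5774, 0.0474, 0.3307]
ee_rot: [-3.098, 0.489, 0.002]
force: [-0.6, 0.6, -0.8]
width: 1.003
gripper_force: 0.0
```

```bash
python3 - <<'E'
from h import *
o=readout.observe();print(o["clock"],o["position"],o["force"],o["joints"].round(2) if hasattr(o["joints"],"round") else o["joints"])
i=cams.camera_info("wrist");im=cams.get_image("wrist")
for off,c in((.048,(0,0,255)),(0,(0,255,0)),(-.048,(255,0,0))):
    p=proj("wrist",grip(0,off),i);print(p);cv2.circle(im,tuple(int(v) for v in p),3,c,1)
cv2.imwrite("pics/w1.png",im)
print(rel(grip(0)-[0,0,.019],down(-1)))
E
```

```text
1.7667 [0.57736992 0.04744413 0.33069748] [-0.64899003  0.55715891 -0.75889269] [ 0.01  0.31 -0.25  1.51  0.07  1.33 -2.13]
[291.44390852 223.44985881]
[292.48215826 170.52570113]
[293.57897217 113.26777087]
(array([ 0.12,  0.56, 15.96]), array([-0.002,  0.002,  0.008]))
```

View pics/w1.png

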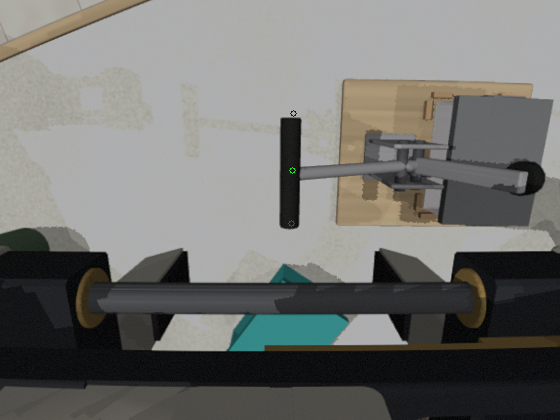

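The wrist view shows the grip bar at columns 281-300, rows 118-228, within about 4 mm of the prediction. Next I'll descend astride the near half of the bar and close on it.

Call:
drive_tool([
  [[0,0,0.008],[-0.3,0.5,3],1],
  [[0,0,0.008],[-0.3,0.5,6],1],
  [[0,0,0.008],[-0.3,0.5,9],1],
  [[0,0,0.008],[-0.3,0.5,12],1],
  [[0,0,0.008],[-0.3,0.5,14],1],
  [[0,0,0.008],[-0.3,0.5,15.5],1],
  [[0,0,0.008],[-0.3,0.5,15.9],1],
  [[0,0,0.008],[-0.3,0.5,15.9],1],
  [[0,0,0.008],[-0.3,0.5,15.9],-1],
  [[0,0,0.008],[-0.3,0.5,15.9],-1],
  [[0,0,0.008],[-0.3,0.5,15.9],-1],
  [[0,0,0.008],[-0.3,0.5,15.9],-1],
  [[0,0,0.008],[-0.3,0.5,15.9],-1],
  [[0,0,0.008],[-0.3,0.5,15.9],-1],
  [[0,0,0.008],[-0.3,0.5,15.9],-1],
  [[0,0,0.008],[-0.3,0.5,15.9],-1],
], newtons=20)

```text
clock: 3.15
position: [0.5716, 0.0338, 0.1728]
ee_rot: [3.099, -0.518, 0.0]
force: [0.7, -0.6, 0.4]
width: 0.468
gripper_force: 0.0
```

```bash
python3 - <<'E'
from h import *
o=readout.observe();print(o["position"],o["force"],o["width"],o["gripper_force"])
R=Ro.from_rotvec(o["ee_rot"])
for th in np.linspace(0,1.25,16): print(round(th,3),(R.inv().apply(grip(th)-grip(0))*100).round(2))
E
```

```text
[0.57161368 0.03384698 0.17280496] [ 0.67914008 -0.6060372   0.37242703] 0.46776414271096445 0.0
0.0 [0. 0. 0.]
0.083 [ 0.    0.62 -0.98]
0.167 [ 0.01  1.33 -1.91]
0.25 [ 0.02  2.11 -2.78]
0.333 [ 0.02  2.96 -3.58]
0.417 [ 0.03  3.87 -4.31]
0.5 [ 0.04  4.84 -4.96]
0.583 [ 0.05  5.86 -5.52]
0.667 [ 0.05  6.92 -6.  ]
0.75 [ 0.06  8.02 -6.39]
0.833 [ 0.07  9.15 -6.68]
0.917 [ 0.08 10.3  -6.88]
1.0 [ 0.09 11.46 -6.98]
1.083 [ 0.1  12.63 -6.99]
1.167 [ 0.11 13.79 -6.9 ]
1.25 [ 0.11 14.94 -6.71]
```

Call:
drive_tool([
  [[0,0,0],[0,0,0],-1],
  [[0,0,0],[0,0,0],-1],
  [[0,0,0],[0,0,0],-1],
  [[0,0,0],[0,0,0],-1],
  [[0,0,0],[0,0,0],-1],
  [[0,0,0],[0,0,0],-1],
  [[0,0,0],[0,0,0],-1],
  [[0,0,0],[0,0,0],-1],
], newtons=20)

```text
clock: 3.82
position: [0.5739, 0.0399, 0.1747]
ee_rot: [-3.092, 0.51, -0.007]
force: [2.9, 16.1, 6.6]
width: 0.184
gripper_force: 20.0
```

Call:
drive_tool([
  [[0,0,0],[0,0.6,-1.0],-1],
  [[0,0,0],[0,1.3,-1.9],-1],
  [[0,0,0],[0,2.1,-2.8],-1],
  [[0,0,0],[0,3.0,-3.6],-1],
  [[0,0,0],[0,3.9,-4.3],-1],
  [[0,0,0],[0,4.8,-5.0],-1],
  [[0,0,0],[0,5.9,-5.5],-1],
  [[0,0,0],[0,6.9,-6.0],-1],
  [[0,0,0],[0,8.0,-6.4],-1],
  [[0,0,0],[0,8.0,-6.4],-1],
  [[0,0,0],[0,8.0,-6.4],-1],
])

```text
clock: 4.73
position: [0.5468, -0.0414, 0.2388]
ee_rot: [-3.097, 0.518, -0.006]
force: [-0.7, 3.1, 11.4]
width: 0.184
gripper_force: 20.0
```

```bash
python3 - <<'E'
from h import *
o=readout.observe();R=Ro.from_rotvec(o["ee_rot"]);g=o["position"]-R.apply([0,0,.019])-H
print(g@px,g@py,g[2],np.hypot(g@px,g[2]),"theta",np.pi/3-np.arctan2(g@px,g[2]),(R.inv().apply(o["force"])).round(1))
E
```

```text
0.036935262486170795 0.029240761658597448 0.13783533572784168 0.14269825994078963 theta 0.7853819476307398 [ -1.7  -2.7 -11.4]
```

Call:
drive_tool([
  [[0,0,0],[0,1.0,-0.4],-1],
  [[0,0,0],[0,2.0,-0.7],-1],
  [[0,0,0],[0,3.0,-0.8],-1],
  [[0,0,0],[0,4.0,-0.8],-1],
  [[0,0,0],[0,5.0,-0.8],-1],
  [[0,0,0],[0,6.0,-0.7],-1],
  [[0,0,0],[0,7.0,-0.5],-1],
  [[0,0,0],[0,7.4,-0.5],-1],
  [[0,0,0],[0,7.4,-0.5],-1],
  [[0,0,0],[0,7.4,-0.5],-1],
  [[0,0,0],[0,7.4,-0.5],-1],
])

```text
clock: 5.65
position: [0.527, -0.1012, 0.244]
ee_rot: [-3.089, 0.501, -0.014]
force: [13.5, 29.9, 4.8]
width: 0.189
gripper_force: 20.0
```

```bash
python3 - <<'E'
from h import *
o=readout.observe();R=Ro.from_rotvec(o["ee_rot"]);g=o["position"]-R.apply([0,0,.019])-H
print(g@px,g@py,g[2],np.hypot(g@px,g[2]),"theta",np.pi/3-np.arctan2(g@px,g[2]),(R.inv().apply(o["force"])).round(1))
E
```

```text
-0.02627243363190474 0.029008781665453356 0.14304265321615345 0.14543535130104912 theta 1.2288416015703956 [  3.4 -32.7  -4.3]
```

```bash
python3 - <<'E'
from h import *
a=cams.get_image("scene")[180:300,160:320];b=cv2.imread("pics/scene0.png")[180:300,160:320]
cv2.imwrite("pics/s2.png",cv2.resize(np.hstack([b,a]),None,fx=2.5,fy=2.5,interpolation=2))
E
```

```text
(no output)
```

View pics/s2.png

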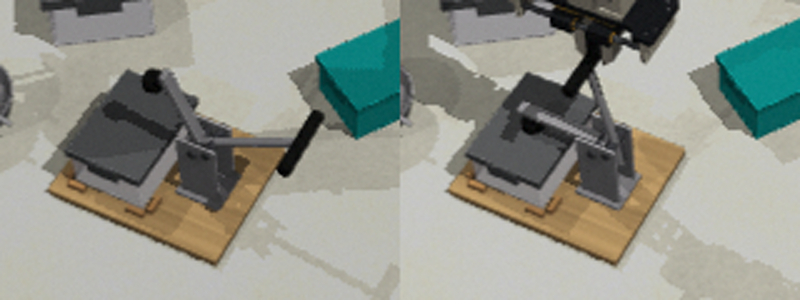

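The right half shows the bar lying level with its foot on the lid, and the lid sits lower on the box. 32 N at the stop confirms the handle is closed. Now I'll swing it back along the arc.

Call:
drive_tool([
  [[0,0,0],[0,-1.3,-0.1],-1],
  [[0,0,0],[0,-2.6,-0.2],-1],
  [[0,0,0],[0,-3.8,-0.3],-1],
  [[0,0,0],[0,-5.0,-0.3],-1],
  [[0,0,0],[0,-6.1,-0.2],-1],
  [[0,0,0],[0,-7.2,0],-1],
  [[0,0,0],[0,-8.3,0.3],-1],
  [[0,0,0],[0,-9.4,0.7],-1],
  [[0,0,0],[0,-10.5,1.2],-1],
  [[0,0,0],[0,-11.5,1.8],-1],
  [[0,0,0],[0,-12.4,2.4],-1],
  [[0,0,0],[0,-13.3,3.2],-1],
  [[0,0,0],[0,-14.1,4.0],-1],
  [[0,0,0],[0,-14.8,4.9],-1],
  [[0,0,0],[0,-15.5,5.8],-1],
  [[0,0,0],[0,-16.1,6.8],-1],
  [[0,0,0],[0,-16.2,7.3],-1],
  [[0,0,0],[0,-16.2,7.3],-1],
  [[0,0,0],[0,-16.2,7.3],-1],
])

```text
clock: 7.28
position: [0.5741, 0.0413, 0.1683]
ee_rot: [3.098, -0.519, -0.001]
force: [-2.1, -3.3, 5.7]
width: 0.187
gripper_force: 20.0
```

```bash
python3 - <<'E'
from h import *
o=readout.observe();R=Ro.from_rotvec(o["ee_rot"]);g=o["position"]-R.apply([0,0,.019])-H
print(g@px,g@py,g[2],np.hypot(g@px,g[2]),"theta",np.pi/3-np.arctan2(g@px,g[2]),(R.inv().apply(o["force"])).round(1))
E
```

```text
0.12400760293714001 0.029611650603541886 0.06731686550024721 0.14110083616688368 theta -0.026265698072446053 [-0.9  3.9 -5.7]
```

Call:
drive_tool([
  [[0,0,0],[0,-0.1,0.3],-1],
  [[0,0,0],[0,-0.2,0.6],-1],
  [[0,0,0],[0,-0.2,0.6],-1],
  [[0,0,0],[0,0,0],0.3],
  [[0,0,0],[0,0,0],0.3],
  [[0,0,0],[0,0,0],0.3],
  [[0,0,0],[0,0,0],0.3],
  [[0,0,0],[0,0,0],0.3],
  [[0,0,0],[0,0,0],0.3],
  [[0,0,0],[0,0,0],0.3],
  [[0,0,0],[0,0,0],0.3],
  [[0,0,0],[0,0,0],0.3],
  [[0,0,0],[0,0,0],0.3],
])

```text
clock: 8.37
position: [0.5742, 0.0414, 0.1687]
ee_rot: [-3.099, 0.518, -0.0]
force: [0.8, 0.4, -0.0]
width: 0.65
gripper_force: 0.0
```

Free, with no force on the tool. Next I'll rise straight up and back off towards the robot's left, then look.

Call:
drive_tool([
  [[0,0,0],[0,0,-2],0.3],
  [[0,0,0],[0,0,-5],0.3],
  [[0,0,0],[0,0,-8],0.3],
  [[0,0,0],[0,0,-11],0.3],
  [[0,0,0],[0,0,-14],0.3],
  [[0,0,0],[-2,-2,-16],0.3],
  [[0,0,0],[-4,-5,-16],0.3],
  [[0,0,0],[-6,-8,-16],0.3],
  [[0,0,0],[-8,-11,-16],0.3],
  [[0,0,0],[-10,-14,-16],0.3],
  [[0,0,0],[-10,-16,-16],0.3],
  [[0,0,0],[-10,-16,-16],0.3],
  [[0,0,0],[-10,-16,-16],0.3],
])

```text
clock: 9.45
position: [0.5314, 0.2263, 0.3285]
ee_rot: [3.099, -0.514, -0.0]
force: [-0.1, -0.8, -0.1]
width: 0.651
gripper_force: 0.0
```

```bash
python3 - <<'E'
from h import *
s=cams.get_image("scene");t=cams.get_image("top");t0=cv2.imread("pics/top0.png")
cv2.imwrite("pics/s3.png",cv2.resize(np.hstack([cv2.imread("pics/scene0.png")[180:300,160:320],s[180:300,160:320]]),None,fx=2.5,fy=2.5,interpolation=2))
C=[]
for im,(x0,y0,x1,y1) in ((t,(238,128,266,180)),(s,(268,218,294,256))):
    m=np.zeros(im.shape[:2],np.uint8);m[y0:y1,x0:x1]=(im[y0:y1,x0:x1].max(2)<60)*255
    C.append(cv2.minAreaRect(max(cv2.findContours(m,0,2)[0],key=cv2.contourArea)))
print(C,tri(("top",C[0][0]),("scene",C[1][0])),readout.observe()["position"])
E
```

```text
[((252.9520721435547, 153.79452514648438), (5.383893013000488, 34.52714538574219), 20.556041717529297), ((279.5970458984375, 236.56175231933594), (6.212416172027588, 29.144668579101562), 32.47119140625)] (array([0.60094218, 0.03039004, 0.19295409]), [np.float64(0.0010783699878432677), np.float64(0.001078369987843284)]) [0.53196738 0.22401789 0.32854575]
```

View pics/s3.png

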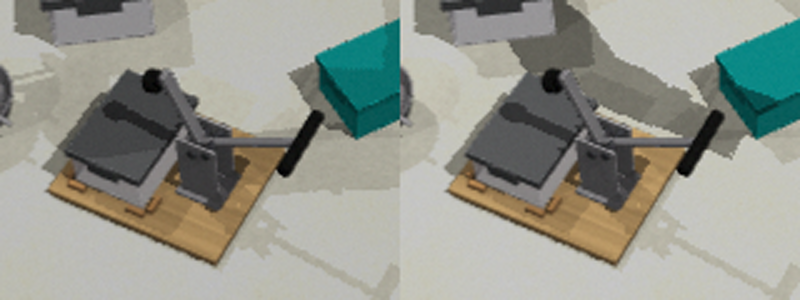

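The handle is back: the grip is within 1 mm of where it started, and the bar stands clear. Last check is the lid's drop against the first picture.

```bash
python3 - <<'E'
from h import *
a=cv2.imread("pics/scene0.png");b=cams.get_image("scene")
c=H-.016*px-.108*px
print("6mm in px",proj("scene",[c[0],c[1],.081])-proj("scene",[c[0],c[1],.087]))
def edge(im):  # lid dark -> box bright transition down columns of the front lid edge
    g=cv2.cvtColor(im,6).astype(float);r=[]
    for u in range(190,217):
        # front rim ends under lid: predicted row from lid +x-far edge
        A=proj("scene",c+.056*0*px+[0,0,.087-.12]+0*py)
        col=g[235:275,u];d=np.diff(col);k=int(np.argmax(d[:30]));
        w=d[max(k-2,0):k+3].clip(0);r.append(235+(np.arange(max(k-2,0),max(k-2,0)+len(w))@w)/w.sum())
    return np.array(r)
ea,eb=edge(a),edge(b);print(np.median(eb-ea),(eb-ea).round(1),ea.round(0))
E
```

```text
6mm in px [0.19141118 1.10928889]
0.7349780166096593 [ 0.   0.   0.1  0.  -0.  -0.   0.   1.   0.9  0.7  0.4  0.5  0.7  0.8
  1.   1.   1.   1.   1.   0.7  0.7  0.7  0.5  0.8  0.9  1.   1.5] [262. 262. 263. 263. 263. 264. 264. 248. 249. 249. 250. 250. 251. 251.
 251. 252. 252. 251. 251. 251. 252. 252. 253. 253. 254. 254. 253.]
```

```bash
python3 -c "
from cell import job
print(job.sign_off())"
```

```text
the job is handed in; nothing more can be done
None
```

I pushed the handle to its closed stop (about 1.24 rad, 32 N against the stop) and back to open (grip within 1 mm of its start), then handed the job in. The lid dropped about 0.7–0.9 px where 6 mm is 1.1 px, so it was clearly pressed, but that is too coarse to confirm the 4.5 mm; no verdict came back, and I did not re-measure the cups and strainer.

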